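# Turn a lidded porcelain jar over to drain on the bamboo rest

## Task

Take the lid off the green porcelain jar and lay it flat, knob up, on the floor of the white enamel tray. Then turn the jar over to drain: lay it down on its side and let go of it, take hold of it afresh, and stand it mouth down wholly on the free half of the bamboo rest, beside the dish already draining there. It is all porcelain: set jar and lid down gently, never drop or topple them, and do not disturb the three white dishes.

Things in the scene. Friction and masses are not known exactly. Their poses are not given: they have to be found in the camera images.
- jar: Green porcelain jar, square, rounded corners, 54 x 54 mm, 64 mm tall, straight sides (flat 40 mm), wall 5 mm, open top with brown rim line, closed bottom; about 0.2 kg, centre of mass 29 mm from the bottom. On its side its axis is 27 mm above the surface. Starts upright in the tray, lid on. Origin: centre of the underside; z from there to the mouth; x, y square to the sides.
- lid: Green lid, loose on the jar: plate 56 x 56 x 6 mm; under it a round plug 36 mm across, 5 mm deep (3 mm or more of play in the mouth); on it a round brown knob 22 mm across, 20 mm tall; 0.075 kg. Origin: centre of the plug's underside; z towards the knob: plate at z 5 to 11 mm, knob 11 to 31 mm. On the jar its origin is 59 mm above the jar's.
- tray: White enamel steel tray with a navy rim, 230 mm (its x) by 300 mm (its y), rim 25 mm high, floor 4 mm thick, inside 222 x 292 mm; fixed. Origin: centre of its underside, on the shelf; z up. Jar and dishes A and B stand on its floor at three of the four spots near (+-55, +-72) mm; the fourth is empty; which is which varies.
- rest: Bamboo draining rest: twelve flat slats across two bearers, 150 mm (its x, along the slats) x 240 mm (its y), its top 20 mm above the shelf, fixed. Origin: centre of its underside, on the shelf; z up. The half at its +y is taken by dish C; the half at its -y is free.
- dish_a: White round porcelain side dish with a navy line, 80 mm in diameter at the rim, 32 mm tall, standing mouth up in the tray; bystander. Origin: centre of its underside; z up.
- dish_b: A second such dish, mouth up in the tray; bystander. Origin: centre of its underside; z up.
- dish_c: A third such dish, already upside down on the rest; bystander. Origin: centre of its rim plane, on the slats; z up. It takes 80 mm in diameter and 32 mm in height. (Farther off, beyond 0.74 m ahead of the robot, a black clip box with two dishes on it, 130 mm tall, and a ladle are fixed to the shelf; they take no part.)
There are look-alikes about, which are no part of the job. What is shaped like the jar but orange or red is not meant.

How it is judged (in metres and radians):
On the way, in this order (a step that is already met when the one before it is completed fails the run):
1. the lid lies flat, knob up, on the floor of the tray, let go (x of lid in the frame of tray between -0.085 and 0.085 m and y of lid in the frame of tray between -0.12 and 0.12 m and z of lid in the frame of tray between -0.004 and 0.012 m and angle between lid's own z axis and vertical below 0.1 rad and contact force between the fingers and lid below 0.2 N), for 0.2 s.
2. the jar lies on its side at rest, let go (angle between jar's own z axis and vertical between 1.4 and 1.74 rad and contact force between the fingers and jar below 0.2 N and linear speed of jar below 0.03 m/s), for 0.2 s.
At the end, for the whole second after the job is handed in: The jar stands mouth down (within 5 degrees), still and let go, on the free half of the rest, its centre 30 mm or more inside the rest's edges; the lid lies flat, knob up, still and let go on the tray's floor, its centre 26 mm or more inside the walls (all of step 1 and angle between jar's own z axis and vertical above 3.05 rad and x of jar in the frame of rest between -0.045 and 0.045 m and y of jar in the frame of rest between -0.09 and 0 m and z of jar in the frame of rest between 0.078 and 0.09 m and contact force between the fingers and jar below 0.2 N and linear speed of each of jar, lid below 0.02 m/s and contact force between jar and rest above 0.5 N); the robot touches nothing.
It fails at once if the jar falls or topples (contact force between the fingers and jar below 0.2 N and (linear speed of jar above 0.5 m/s or angular speed of jar above 6 rad/s)).
It fails at once if the lid falls (contact force between the fingers and lid below 0.2 N and (linear speed of lid above 0.5 m/s or angular speed of lid above 6 rad/s)).
It fails at once if a white dish is pushed over 25 mm from its place or tipped over 20 degrees ((distance of dish_a from where it was at the start of the episode above 0.025 m or angle between dish_a's own z axis and vertical above 0.35 rad) or (distance of dish_b from where it was at the start of the episode above 0.025 m or angle between dish_b's own z axis and vertical above 0.35 rad) or (distance of dish_c from where it was at the start of the episode above 0.025 m or angle between dish_c's own z axis and vertical above 0.35 rad)).
It also fails if it takes over 61 s, if anything falls off the work surface, if the arm or the gripper's body presses on something with over 40 N, if the wrist force passes 120 N, or if a joint passes its speed limit or range.

## Robot

A 6-joint arm with a two-finger parallel gripper is mounted at the origin on the work surface. World frame = base frame: x ahead of the robot, y to its left, z up, the work surface at z = 0. Lengths are in m, angles in degrees, forces in N, time in s.
With the tool pointing down it reaches from about 0.35 to 0.875 m from the base axis. Payload 4.2 kg.
Tool frame: the origin (TCP) lies midway between the tips of the shut fingers; the grasp point (between the pads) lies 19 mm behind it; z points along the fingers, y is the direction in which the jaws open and shut (so a half turn about z gives the same grasp; the last joint's range is limited). The gripper opens to 87 mm and grips with 3 to 60 N. Pads are 19 mm wide; open, the fingers measure 117 mm over their backs; the gripper's body (75 mm by 190 mm) begins 51 mm behind the grasp point.
Start: joints at [-59.782, 22.042, 0.453, 0, -68.411, -14.817], TCP at [0.166, -0.603, 0.223] pointing down, gripper open.
Joint ranges: [-179.83, 179.83], [-69.29, 118.12], [-61.27, 80.66], [-181.25, 117.63], [-171.15, -9.14], [-177.46, 177.46]. Speed limits (degrees/s): [159.86, 159.86, 180, 180, 180, 180].

## Interface

Orientations are given as a 3x3 rotation matrix whose columns are the frame's x, y, z axes.
In Python, from station import r gives the robot as it stands.
- The arm moves only by the tool servo_tool, never from a script. Its arguments are lists of equal length, an entry for each row: "slide": the shift along the world's x, y, z in units of 60 mm (1.0 is 60 mm), a list of three; "twist": the turn, a rotation vector about the world's x, y, z in units of 6 degrees (1.0 is 6 degrees), a list of three; "gripper": the closure, from 0 (fully open) to 1 (shut). In form: {"slide": [[x, y, z], ...], "twist": [[wx, wy, wz], ...], "gripper": [gripper, ...]}. A call has 1 to 12 rows; each row shifts and turns the commanded pose from where the row before left it; what a row does not reach is not made up. A row lasts 1/8 s, in which the tool goes at most 62.5 mm and 10.7 degrees, less where a joint would pass 70% of its speed; a pose out of reach is approached as far as the arm can. A call is refused whole if a number of a shift passes 1 or a number of a turn 1, either way. A call with a gripper value outside its range is refused whole. The fingers move at their own pace and stop on an object; the grip force is fixed at half the most. Time passes only in rows, so rows that do not move let the fingers close. It gives the time, the measured TCP pose, the force and the opening at its end, in the units of the state.
- r.sense(): the state, without advancing time (a new reading comes with each control period).
- r.capture(name): name is "scene" or "top" or "wrist"; returns a dict with "image" (480x640x3 uint8, blue, green, red), "intrinsics" (3x3 intrinsics, pixels), "R" (3x3) and "t" (3): a world point X has camera coordinates R X + t. Camera axes: x right, y down, z forward; pixel columns grow to the right and rows downward; lengths in m; the calibration is good to about 2 mm. A picture is of the moment at which its call begins. There is no depth.
- r.finish_job(): hands the job in, once; it reports no verdict.
The state is a dict: "time_s": time; "joints": joint angles; "joint_velocities": joint speeds; "effort": joint torques, N m; "tcp_pos": TCP position; "ee_rot": TCP orientation; "wrist_force": force on the tool from outside, world axes, zero at the start; "moment": the same for the moment, N m; "gripper_width": opening from 0.0 (shut) to 1.0 (fully open).
Only numpy, scipy, OpenCV 4.12 (cv2) and the standard library are available. Lean on these libraries where they do the work, as an engineer would, in place of code of your own. Each camera call takes 0.05 s, during which the arm holds its last target.

## Working session

There is one attempt and no reset: what is moved stays moved. The work goes in short steps, Python scripts to look and compute and a tool call to move; the robot and the scene stay as the last step left them, time stands still between calls to the robot, and variables do not carry over. Pictures are saved under pics/ and viewed, and the job is handed in when it is done.

Besides the shell and the picture viewer there is one more tool, called as name(argument=value, ...) on one line, values as JSON. servo_tool: Moves the arm, as the interface text tells. Its arguments: {"type":"object","properties":{"slide":{"type":"array","items":{"type":"array","items":{"type":"number"}}},"twist":{"type":"array","items":{"type":"array","items":{"type":"number"}}},"gripper":{"type":"array","items":{"type":"number"}}},"required":["slide","twist","gripper"]}

```bash
ls; mkdir -p pics; python3 - <<'E'
from station import r
import cv2
for n in ("scene","top","wrist"):
    c=r.capture(n); cv2.imwrite(f"pics/{n}0.png",c["image"]); print(n,c["intrinsics"].round(1).tolist(),c["R"].round(3).tolist(),c["t"].round(3).tolist())
print(r.sense())
E
```

```text
pics
scene [[453.4, 0.0, 318.3], [0.0, 453.4, 236.7], [0.0, 0.0, 1.0]] [[-0.873, 0.488, 0.001], [0.346, 0.62, -0.705], [-0.344, -0.615, -0.71]] [0.517, -0.16, 1.18]
top [[512.5, 0.0, 320.4], [0.0, 512.5, 232.4], [0.0, 0.0, 1.0]] [[-0.181, -0.984, -0.004], [-0.958, 0.177, -0.226], [0.223, -0.037, -0.974]] [0.083, 0.601, 0.91]
wrist [[361.1, 0.0, 321.8], [0.0, 361.1, 238.5], [0.0, 0.0, 1.0]] [[-0.265, 0.964, 0.002], [0.924, 0.253, 0.286], [0.276, 0.078, -0.958]] [0.625, -0.035, 0.391]
{'time_s': 0.15, 'joints': array([-5.97819672e+01,  2.20807702e+01,  3.98039319e-01, -1.96664319e-02,
       -6.84122411e+01, -1.48164622e+01]), 'joint_velocities': array([ 0.04558629, -0.11440593,  0.24969052,  0.06166762,  0.09665276,
        0.09307647]), 'effort': array([ 9.37177865e-04, -3.91052020e+01,  1.87587440e+01,  4.22233969e+00,
        1.23805433e-02, -1.41670016e-04]), 'tcp_pos': array([ 0.16587647, -0.60211328,  0.22171374]), 'ee_rot': array([[-9.64121695e-01, -2.65460065e-01, -5.58435555e-04],
       [-2.65460627e-01,  9.64120386e-01,  1.59295323e-03],
       [ 1.15533635e-04,  1.68404342e-03, -9.99998575e-01]]), 'wrist_force': array([0.31392941, 0.0411325 , 0.44258547]), 'moment': array([ 0.0040923 ,  0.04567692, -0.04496456]), 'gripper_width': 0.9992049411333215}
```

View pics/scene0.png

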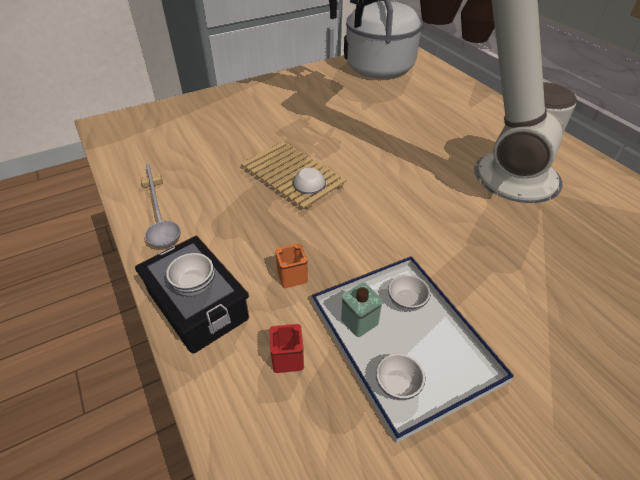

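View pics/top0.png

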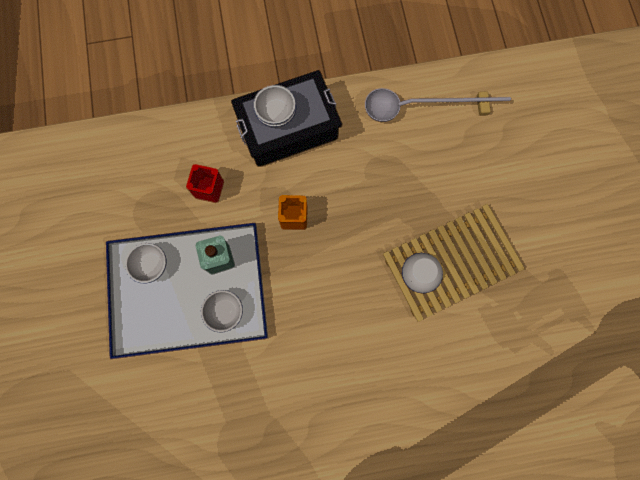

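View pics/wrist0.png

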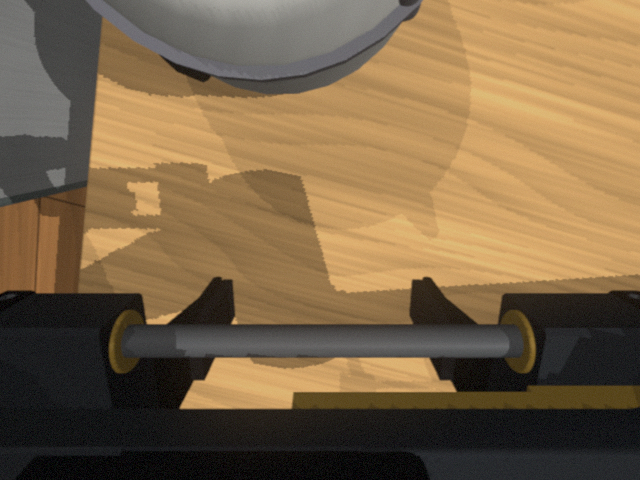

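Candidates for the jar in the scene view are green with a lid and brown knob at (361,308), orange open at (292,265) and red open at (287,348). In the top view they are green (213,253), orange (292,211) and red (205,183). The green lidded one in the tray fits the description. I'll check it with a crop and measure.

```bash
cat > h.py <<'E'
import numpy as np, cv2
from station import r
def ray(c,uv):
    R=np.array(c["R"]);t=np.array(c["t"]);K=np.array(c["intrinsics"])
    d=R.T@np.linalg.solve(K,[uv[0],uv[1],1.]); return -R.T@t,d/np.linalg.norm(d)
def onz(c,uv,z):
    o,d=ray(c,uv); return o+d*(z-o[2])/d[2]
def tri(c1,u1,c2,u2):
    A=[];b=[]
    for c,u in((c1,u1),(c2,u2)):
        o,d=ray(c,u);P=np.eye(3)-np.outer(d,d);A.append(P);b.append(P@o)
    return np.linalg.lstsq(np.vstack(A),np.hstack(b),rcond=None)[0]
def proj(c,X):
    p=np.array(c["intrinsics"])@(np.array(c["R"])@X+np.array(c["t"]));return p[:2]/p[2]
def big(m):
    cs,_=cv2.findContours(m,cv2.RETR_EXTERNAL,cv2.CHAIN_APPROX_NONE);return max(cs,key=cv2.contourArea)
def hsv(c,lo,hi): return cv2.inRange(cv2.cvtColor(c["image"],cv2.COLOR_BGR2HSV),lo,hi)
E
python3 - <<'E'
from h import *
t=r.capture("top");s=r.capture("scene")
a=cv2.resize(t["image"][215:295,170:270],None,fx=4,fy=4,interpolation=cv2.INTER_CUBIC)
b=cv2.resize(s["image"][270:350,310:410],None,fx=4,fy=4,interpolation=cv2.INTER_CUBIC)
cv2.imwrite("pics/crop1.png",np.hstack([a,b]))
h=t["image"][200:330,370:540]; cv2.imwrite("pics/crop2.png",cv2.resize(h,None,fx=4,fy=4,interpolation=cv2.INTER_CUBIC))
h=t["image"][210:370,95:285]; cv2.imwrite("pics/crop3.png",cv2.resize(h,None,fx=3.5,fy=3.5,interpolation=cv2.INTER_CUBIC))
for c,n in((t,"top"),(s,"scene")):
    g=hsv(c,(60,40,30),(95,255,255)); cn=big(g); print(n,"green",cv2.boundingRect(cn),cv2.contourArea(cn))
    m=hsv(c,(105,100,20),(130,255,140)); cn=big(m); q=cv2.approxPolyDP(cn,8,True); print("navy",q[:,0].tolist(),cv2.minAreaRect(cn))
E
```

```text
top green (196, 236, 38, 38) 976.0
navy [[254, 223], [106, 242], [110, 357], [266, 337]] ((182.36280822753906, 290.3045654296875), (116.65428161621094, 159.886962890625), 83.00807189941406)
scene green (342, 284, 40, 33) 733.5
navy [[411, 258], [313, 295], [397, 437], [512, 376]] ((412.1323547363281, 335.7205810546875), (171.84156799316406, 130.85342407226562), 59.03623962402344)
```

View pics/crop1.png

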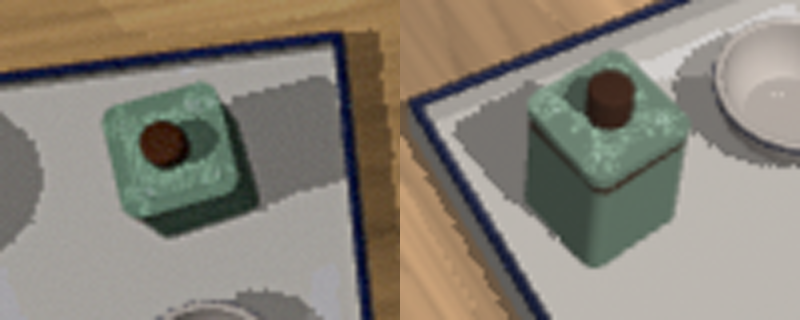

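View pics/crop2.png

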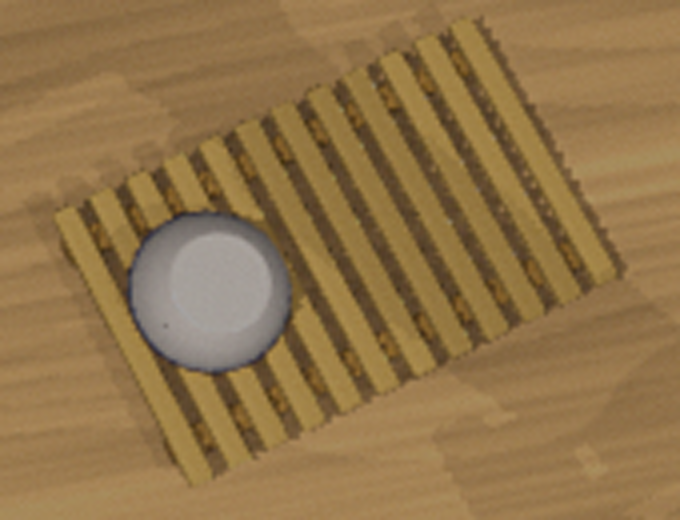

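View pics/crop3.png

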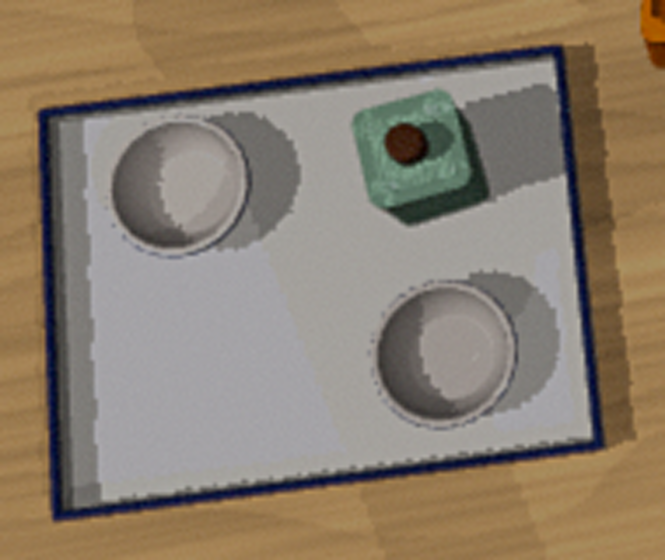

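The crops confirm the choice: a green square jar with a brown knob at top (211,251). Tray corners are the navy outline, the rest is at the right in the top view, and dish C is on its left half.

```bash
python3 - <<'E'
from h import *
t=r.capture("top");s=r.capture("scene")
P=lambda x:np.round(x,4).tolist()
q=[onz(t,(x/4+370,y/4+200),.02) for x,y in((66,207),(470,15),(618,275),(195,485))]
print("rest",[P(x) for x in q],P(np.mean(q,0)),[round(np.linalg.norm(q[i]-q[i-1]),4) for i in range(4)])
q=[onz(t,u,.025) for u in((106,241),(255,224),(267,338),(110,357))]
print("tray",[P(x) for x in q],P(np.mean(q,0)),[round(np.linalg.norm(q[i]-q[i-1]),4) for i in range(4)])
q=[onz(s,u,.025) for u in((411,258),(313,295),(397,437),(512,376))]
print("tray s",[P(x) for x in q],P(np.mean(q,0)))
q=[onz(t,(x/4+170,y/4+215),.074) for x,y in((103,108),(212,80),(243,193),(133,222))]
print("lid",[P(x) for x in q],P(np.mean(q,0)),[round(np.linalg.norm(q[i]-q[i-1]),4) for i in range(4)])
for i in range(4):
    e=q[i]-q[i-1]; print(np.degrees(np.arctan2(e[1],e[0])).round(1))
# knob by brown mask
for c,b in((t,(195,235,40,40)),(s,(340,280,45,45))):
    m=hsv(c,(0,80,10),(20,255,110)); k=np.zeros_like(m);x,y,w,h=b;k[y:y+h,x:x+w]=m[y:y+h,x:x+w]
    cn=big(k);print("knob",cv2.boundingRect(cn),cv2.minEnclosingCircle(cn),cv2.contourArea(cn))
print(P(onz(t,(210.8,250.8),.094)),P(onz(s,(363,290),.094)))
for n,u,z in(("A",(147,263),.036),("B",(222.5,311),.036),("C",(422.8,273),.02)): print(n,P(onz(t,u,z)))
E
```

```text
rest [[0.5545, -0.1508, 0.02], [0.6145, -0.3735, 0.02], [0.4718, -0.4115, 0.02], [0.4097, -0.1835, 0.02]] [0.5126, -0.2798, 0.02] [np.float64(0.1485), np.float64(0.2306), np.float64(0.1477), np.float64(0.2363)]
tray [[0.6764, 0.3953, 0.025], [0.657, 0.0976, 0.025], [0.4311, 0.1092, 0.025], [0.45, 0.4075, 0.025]] [0.5536, 0.2524, 0.025] [np.float64(0.2267), np.float64(0.2983), np.float64(0.2262), np.float64(0.2989)]
tray s [[0.436, 0.1156, 0.025], [0.6599, 0.1007, 0.025], [0.6778, 0.3975, 0.025], [0.4514, 0.4099, 0.025]] [0.5563, 0.2559, 0.025]
lid [[0.6294, 0.2091, 0.074], [0.6335, 0.1564, 0.074], [0.577, 0.1496, 0.074], [0.5727, 0.2022, 0.074]] [0.6032, 0.1793, 0.074] [np.float64(0.0571), np.float64(0.0528), np.float64(0.0569), np.float64(0.0527)]
7.0
-85.5
-173.1
94.7
knob (205, 246, 12, 11) ((210.65383911132812, 250.57691955566406), 5.869747161865234) 81.5
knob (357, 288, 11, 14) ((362.0, 294.5), 6.800835609436035) 113.5
[0.6028, 0.1796, 0.094] [0.603, 0.1804, 0.094]
A [0.6147, 0.3161, 0.036]
B [0.4959, 0.1838, 0.036]
C [0.4999, -0.2123, 0.02]
```

servo_tool(slide=[[0.48,0.87,0],[0.48,0.87,0],[0.48,0.87,0],[0.48,0.87,0],[0.48,0.87,0],[0.48,0.87,0],[0.48,0.87,0],[0.48,0.87,0],[0.48,0.87,0],[0.48,0.87,0],[0.48,0.87,0],[0.48,0.87,0]], twist=[[0,0,-0.13],[0,0,-0.13],[0,0,-0.13],[0,0,-0.13],[0,0,-0.13],[0,0,-0.13],[0,0,-0.13],[0,0,-0.13],[0,0,-0.13],[0,0,-0.13],[0,0,-0.13],[0,0,-0.13]], gripper=[0,0,0,0,0,0,0,0,0,0,0,0])

```text
time_s: 1.85
tcp_pos: [0.5123, 0.0259, 0.2229]
ee_rot: [[-0.994, -0.105, 0.001], [-0.105, 0.994, 0.0], [-0.001, 0.0, -1.0]]
wrist_force: [1.5, -1.2, -0.5]
gripper_width: 0.999
```

servo_tool(slide=[[0.48,0.87,0],[0.48,0.87,0],[0.48,0.8,0],[0,0,-0.6],[0,0,0],[0,0,0]], twist=[[0,0,0],[0,0,0],[0,0,0],[0,0,0],[0,0,0],[0,0,0]], gripper=[0.3,0.3,0.3,0.3,0.3,0.3])

```text
time_s: 2.6
tcp_pos: [0.5984, 0.1759, 0.1878]
ee_rot: [[-0.994, -0.105, 0.001], [-0.105, 0.994, -0.0], [-0.001, -0.0, -1.0]]
wrist_force: [-0.3, -0.2, 0.0]
gripper_width: 0.707
```

```bash
python3 - <<'E'
from h import *
s=r.sense();print(s["time_s"],s["joints"].round(1),s["tcp_pos"].round(4),s["ee_rot"].round(3).tolist(),s["gripper_width"])
for n in("wrist","top"):
    c=r.capture(n);cv2.imwrite(f"pics/{n}1.png",c["image"])
    print(n,"knob proj",proj(c,np.array([.603,.18,.094])))
t=c
print("orange top",onz(t,(292,206),.064),onz(t,(292,226),0))
E
```

```text
2.6 [ 3.120e+01  2.330e+01 -2.800e+00  1.000e-01 -6.390e+01 -1.152e+02] [0.5984 0.1759 0.1878] [[-0.994, -0.105, 0.001], [-0.105, 0.994, -0.0], [-0.001, -0.0, -1.0]] 0.7070429270421956
wrist knob proj [328.20562724 247.90815545]
top knob proj [210.59027736 250.70421514]
orange top [0.66908285 0.01791136 0.064     ] [0.64575579 0.02562766 0.        ]
```

View pics/wrist1.png

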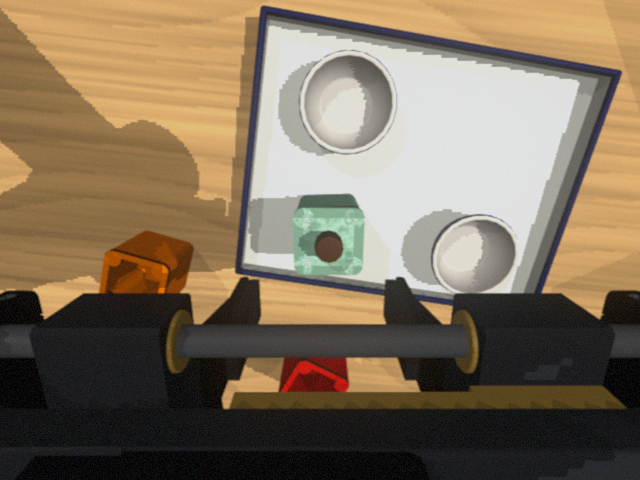

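The wrist view shows the lid square to the jaws (yaw about 6°), with the knob at (328,246) where predicted. I'll descend to the knob.

servo_tool(slide=[[0.08,0.07,-0.5],[0,0,-0.6],[0,0,-0.4],[0,0,-0.2],[0,0,-0.12],[0,0,0],[0,0,0],[0,0,0],[0,0,0],[0,0,0]], twist=[[0,0,0],[0,0,0],[0,0,0],[0,0,0],[0,0,0],[0,0,0],[0,0,0],[0,0,0],[0,0,0],[0,0,0]], gripper=[0.3,0.3,0.3,0.3,0.3,0.3,0.7,1,1,1])

```text
time_s: 3.95
tcp_pos: [0.6029, 0.1805, 0.0775]
ee_rot: [[-0.994, -0.105, 0.0], [-0.105, 0.994, 0.0], [-0.0, 0.0, -1.0]]
wrist_force: [0.1, -0.2, -0.1]
gripper_width: 0.332
```

```bash
python3 - <<'E'
from h import *
s=r.sense();print(s["time_s"],s["joints"].round(1),s["tcp_pos"].round(4),s["gripper_width"]*87,s["wrist_force"].round(2))
c=r.capture("scene");cv2.imwrite("pics/s2.png",cv2.resize(c["image"][220:360,280:450],None,fx=4,fy=4))
E
```

```text
3.95 [  31.4   29.9   -9.3   -0.   -50.8 -115.3] [0.6029 0.1805 0.0775] 28.90541576339807 [ 0.11 -0.22 -0.13]
```

View pics/s2.png

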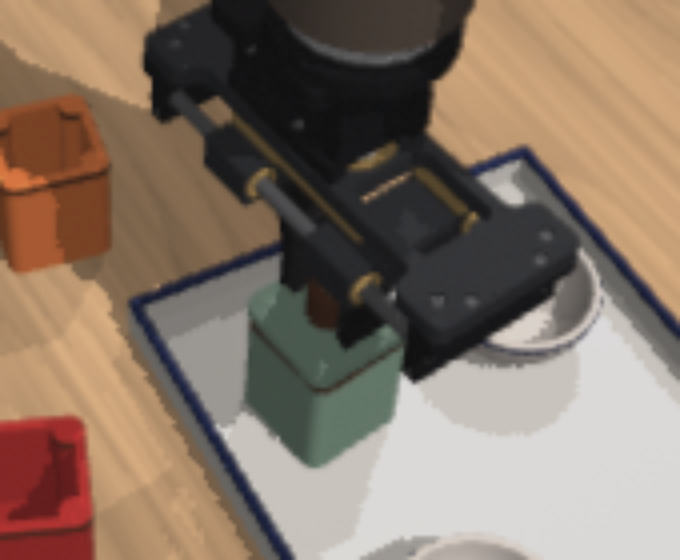

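servo_tool(slide=[[0,0,0],[0,0,0],[0,0,0.1],[0,0,0.4],[0,0,0.6],[0,0,0.3],[0,0,0]], twist=[[0,0,0],[0,0,0],[0,0,0],[0,0,0],[0,0,0],[0,0,0],[0,0,0]], gripper=[1,1,1,1,1,1,1])

```text
time_s: 4.88
tcp_pos: [0.6036, 0.1809, 0.1632]
ee_rot: [[-0.994, -0.105, 0.003], [-0.105, 0.994, 0.002], [-0.004, 0.002, -1.0]]
wrist_force: [-0.6, 0.9, -1.7]
gripper_width: 0.24
```

```bash
python3 - <<'E'
from h import *
s=r.sense();print(s["time_s"],s["tcp_pos"].round(4),s["gripper_width"]*87,s["wrist_force"].round(2))
c=r.capture("scene");a=cv2.resize(c["image"][200:340,280:450],None,fx=2.3,fy=2.3)
c=r.capture("wrist");cv2.imwrite("pics/s3.png",np.hstack([a,cv2.resize(c["image"],(430,322))]))
E
```

```text
4.875 [0.6036 0.1809 0.1632] 20.870994638419276 [-0.61  0.9  -1.7 ]
```

View pics/s3.png

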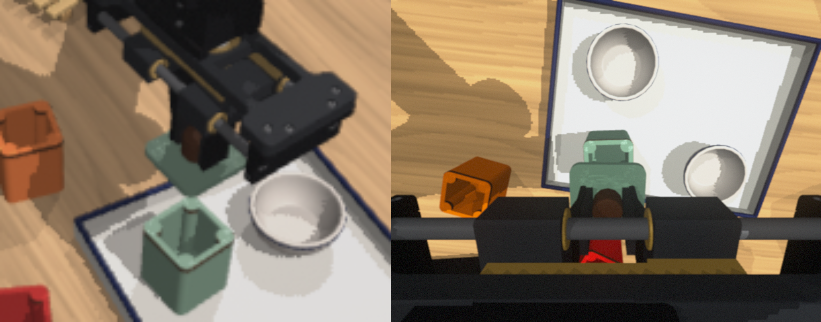

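servo_tool(slide=[[-0.41,0.62,0],[-0.41,0.62,0],[-0.41,0.62,-0.2],[-0.42,0.6,-0.5],[0,0,-0.6],[0,0,-0.5],[0,0,-0.3],[0,0,-0.15],[0,0,0],[0,0,0]], twist=[[0,0,0],[0,0,0],[0,0,0],[0,0,0],[0,0,0],[0,0,0],[0,0,0],[0,0,0],[0,0,0],[0,0,0]], gripper=[1,1,1,1,1,1,1,1,1,1])

```text
time_s: 6.22
tcp_pos: [0.5042, 0.3284, 0.027]
ee_rot: [[-0.994, -0.105, 0.001], [-0.105, 0.994, 0.001], [-0.001, 0.001, -1.0]]
wrist_force: [0.3, 0.3, 0.4]
gripper_width: 0.246
```

```bash
python3 - <<'E'
from h import *
s=r.sense();print(s["time_s"],s["tcp_pos"].round(4),s["gripper_width"]*87,s["wrist_force"].round(2))
E
```

```text
6.225 [0.5042 0.3284 0.027 ] 21.4259934211907 [0.31 0.29 0.37]
```

servo_tool(slide=[[0,0,-0.04],[0,0,-0.04],[0,0,-0.03],[0,0,-0.02],[0,0,0],[0,0,0]], twist=[[0,0,0],[0,0,0],[0,0,0],[0,0,0],[0,0,0],[0,0,0]], gripper=[1,1,1,1,1,1])

```text
time_s: 6.98
tcp_pos: [0.5038, 0.3281, 0.0185]
ee_rot: [[-0.994, -0.105, 0.0], [-0.105, 0.994, 0.0], [-0.0, 0.0, -1.0]]
wrist_force: [-0.1, -1.2, -0.8]
gripper_width: 0.243
```

servo_tool(slide=[[0,0,-0.015],[0,0,-0.015],[0,0,0],[0,0,0]], twist=[[0,0,0],[0,0,0],[0,0,0],[0,0,0]], gripper=[1,1,1,1])

```text
time_s: 7.48
tcp_pos: [0.5039, 0.3282, 0.0183]
ee_rot: [[-0.994, -0.106, 0.001], [-0.106, 0.994, 0.0], [-0.001, 0.0, -1.0]]
wrist_force: [-3.3, -0.2, 8.4]
gripper_width: 0.242
```

```bash
python3 - <<'E'
from h import *
s=r.sense();print(s["time_s"],s["tcp_pos"].round(4),s["gripper_width"]*87,s["wrist_force"].round(2))
c=r.capture("scene");cv2.imwrite("pics/s4.png",cv2.resize(c["image"][280:400,330:510],None,fx=4,fy=4))
E
```

```text
7.475 [0.5039 0.3282 0.0183] 21.01659959175833 [-3.25 -0.19  8.36]
```

View pics/s4.png

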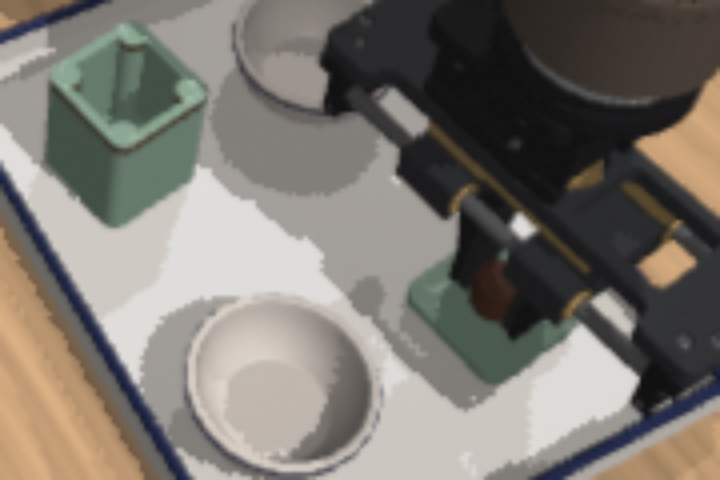

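Contact (about 8 N up) shows the plug on the tray floor. I'll ease off, open and lift away.

servo_tool(slide=[[0,0,0.015],[0,0,0],[0,0,0],[0,0,0],[0,0,0.2],[0,0,0.5],[0,0,0.9],[0,0,0.5],[0,0,0]], twist=[[0,0,0],[0,0,0],[0,0,0],[0,0,0],[0,0,0],[0,0,0],[0,0,0],[0,0,0],[0,0,0]], gripper=[1,0.6,0.5,0.5,0.5,0.4,0.3,0.1,0.1])

```text
time_s: 8.65
tcp_pos: [0.5053, 0.3294, 0.1478]
ee_rot: [[-0.994, -0.106, 0.006], [-0.106, 0.994, 0.005], [-0.006, 0.005, -1.0]]
wrist_force: [-1.3, -0.8, -0.8]
gripper_width: 0.833
```

```bash
python3 - <<'E'
from h import *
s=r.sense();print(s["time_s"],s["tcp_pos"].round(4),s["gripper_width"]*87,s["joints"].round(1))
c=r.capture("scene");a=cv2.resize(c["image"][270:400,320:510],None,fx=2.1,fy=2.1)
c=r.capture("wrist");cv2.imwrite("pics/s5.png",np.hstack([a,cv2.resize(c["image"],(364,273))]))
E
```

```text
8.65 [0.5053 0.3294 0.1478] 72.50840359554275 [  48.5   23.2   -9.1    0.   -57.2 -132.4]
```

View pics/s5.png

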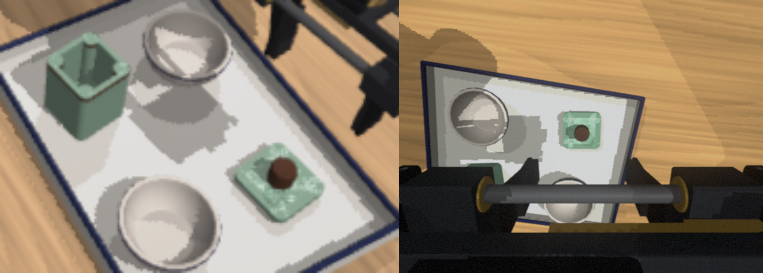

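The lid lies flat, knob up, by itself in the tray's empty quarter. Next I tilt the tool 30° outward in front of the jar.

servo_tool(slide=[[0.14,-0.52,0],[0.14,-0.52,0],[0.14,-0.52,0],[0.14,-0.52,0],[0.15,-0.51,-0.18],[0,0,0],[0,0,0]], twist=[[0.1045,-0.9945,0],[0.1045,-0.9945,0],[0.1045,-0.9945,0],[0.1045,-0.9945,0],[0.1045,-0.9945,0],[0,0,0],[0,0,0]], gripper=[0,0,0,0,0,0,0])

```text
time_s: 9.62
tcp_pos: [0.5609, 0.1827, 0.1526]
ee_rot: [[-0.892, -0.098, 0.441], [-0.09, 0.995, 0.038], [-0.443, -0.005, -0.897]]
wrist_force: [0.2, 0.2, 0.3]
gripper_width: 0.998
```

```bash
python3 - <<'E'
from h import *
s=r.sense();print(s["time_s"],s["tcp_pos"].round(4),s["ee_rot"].round(3).tolist(),s["joints"].round(1))
t=r.capture("top");print(hsv(t,(60,40,30),(95,255,255)).any())
G=np.array([.603,.18,.041]);T=G+.019*s["ee_rot"][:,2];print("target",T.round(4),((T-s["tcp_pos"])/.06).round(3))
c=r.capture("wrist");cv2.imwrite("pics/w6.png",c["image"]); cv2.imwrite("pics/t6.png",cv2.resize(t["image"][200:380,90:330],None,fx=3,fy=3))
E
```

```text
9.625 [0.5609 0.1827 0.1526] [[-0.892, -0.098, 0.441], [-0.09, 0.995, 0.038], [-0.443, -0.005, -0.897]] [  33.6   11.6  -46.    54.4  -15.1 -168.8]
True
target [0.6114 0.1807 0.024 ] [ 0.842 -0.034 -2.145]
```

View pics/w6.png

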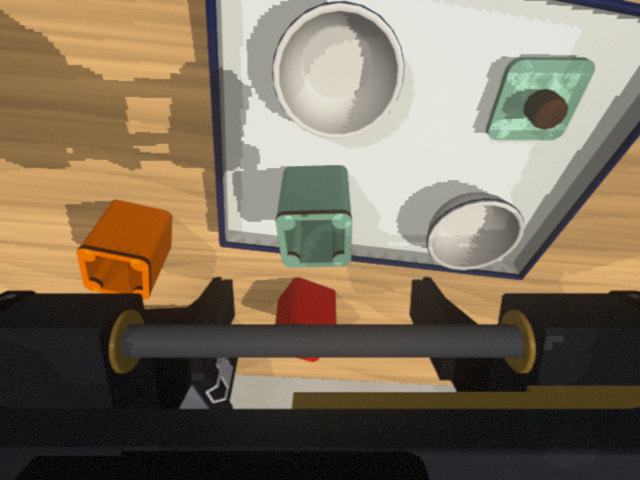

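View pics/t6.png

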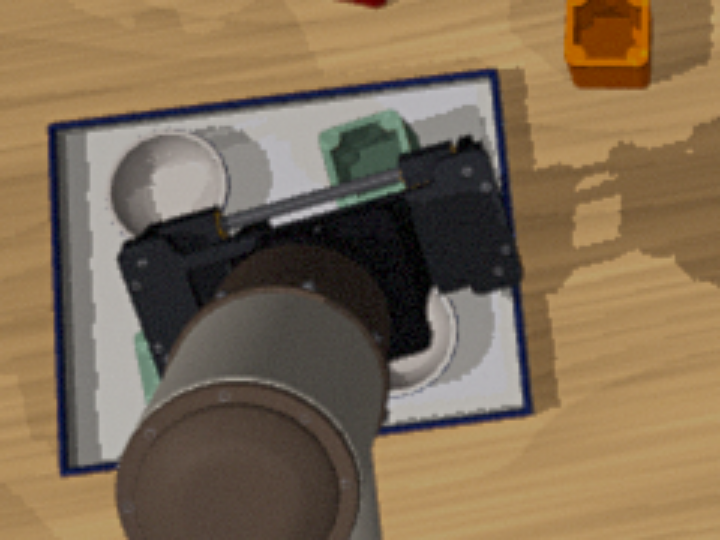

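The outward tilt stalls near the wrist singularity: it reached 26° with J5 at -15 and J6 at -169. I'll undo it and tilt sideways instead, with the jaws along x and the hand on the +y side, so u (the mouth's direction when laid) is about -y.

servo_tool(slide=[[0.1,0,0.2],[0.1,0,0.2],[0.1,0,0.2],[0.1,0,0.2],[0.2,0,0],[0,0,0]], twist=[[-0.1045,0.9,0],[-0.1045,0.9,0],[-0.1045,0.9,0],[-0.1045,0.9,0],[-0.1,0.75,0],[0,0,0]], gripper=[0,0,0,0,0,0])

```text
time_s: 10.48
tcp_pos: [0.6071, 0.1741, 0.1997]
ee_rot: [[-0.992, -0.093, 0.087], [-0.096, 0.995, -0.031], [-0.083, -0.039, -0.996]]
wrist_force: [-1.1, -0.7, -0.1]
gripper_width: 0.997
```

```bash
cat >> h.py <<'E'
from scipy.spatial.transform import Rotation as Ro
def st(): 
    s=r.sense();print(s["time_s"],s["tcp_pos"].round(4),s["ee_rot"].round(3).tolist(),s["joints"].round(1),s["wrist_force"].round(1),round(s["gripper_width"]*87,1));return s
def Rdes(uaz,tilt):
    # jaws perpendicular to u; tool z = sin(tilt) u - cos(tilt) z; camera (+x tool) on u side
    a=np.radians(uaz);t=np.radians(tilt);u=np.array([np.cos(a),np.sin(a),0]);z=np.sin(t)*u+np.array([0,0,-np.cos(t)])
    y=np.cross(z,np.cos(t)*u+np.array([0,0,np.sin(t)]));return np.c_[np.cross(y,z),y,z]
def go(s,p,R):
    print("slide units",((np.array(p)-s["tcp_pos"])/.06).round(2),"twist units",(Ro.from_matrix(R@s["ee_rot"].T).as_rotvec(degrees=True)/6).round(2))
E
python3 - <<'E'
from h import *
s=st();R=Rdes(-84,42);print(R.round(2));G=np.array([.603,.18,.041]);T=G+.019*R[:,2];P=T-.12*R[:,2];print(T,P)
go(s,P,Rdes(-84,0));go(s,P,R)
E
```

```text
10.475 [0.6071 0.1741 0.1997] [[-0.992, -0.093, 0.087], [-0.096, 0.995, -0.031], [-0.083, -0.039, -0.996]] [  32.7   21.5   -5.8    4.8  -59.5 -119.6] [-1.1 -0.7 -0.1] 86.8
[[ 0.08 -0.99  0.07]
 [-0.74 -0.1  -0.67]
 [ 0.67  0.   -0.74]]
[0.60432892 0.16735616 0.02688025] [0.59593574 0.24721197 0.11605763]
slide units [-0.19  1.22 -1.39] twist units [-0.42  0.88 15.08]
slide units [-0.19  1.22 -1.39] twist units [-6.41  5.76 14.04]
```

servo_tool(slide=[[-0.02,0.1,0],[-0.02,0.1,0],[-0.02,0.1,0],[-0.02,0.1,0],[-0.02,0.1,0],[-0.02,0.1,0],[-0.02,0.1,0],[-0.02,0.1,0],[-0.02,0.1,0],[-0.02,0.1,0],[0,0.1,0],[0,0.1,0]], twist=[[-0.04,0.07,1],[-0.04,0.07,1],[-0.04,0.07,1],[-0.04,0.07,1],[-0.04,0.07,1],[-0.04,0.07,1],[-0.04,0.07,1],[-0.04,0.07,1],[-0.04,0.07,1],[-0.04,0.07,1],[-0.04,0.07,1],[-0.04,0.07,1]], gripper=[0,0,0,0,0,0,0,0,0,0,0,0])

```text
time_s: 11.98
tcp_pos: [0.5921, 0.2448, 0.1998]
ee_rot: [[-0.212, -0.977, 0.018], [-0.977, 0.211, -0.013], [0.009, -0.02, -1.0]]
wrist_force: [0.4, -0.1, 0.8]
gripper_width: 0.997
```

servo_tool(slide=[[0,0,0],[0,0,0],[0,0,0],[0,0,-0.1],[0,0,-0.1],[0,0,-0.1],[0,0,-0.1],[0,0,-0.1],[0,0,-0.1],[0,0,-0.2],[0,0,0],[0,0,0]], twist=[[0,0,1],[0,0,1],[0,0,1],[-0.99,-0.1,0],[-0.99,-0.1,0],[-0.99,-0.1,0],[-0.99,-0.1,0],[-0.99,-0.1,0],[-0.99,-0.1,0],[-0.99,-0.1,0],[0,0,0],[0,0,0]], gripper=[0,0,0,0,0,0,0,0,0,0,0,0])

```text
time_s: 13.48
tcp_pos: [0.5934, 0.244, 0.1529]
ee_rot: [[0.07, -0.993, 0.09], [-0.737, -0.112, -0.666], [0.672, -0.02, -0.74]]
wrist_force: [0.3, -0.0, 0.6]
gripper_width: 0.997
```

```bash
python3 - <<'E'
from h import *
s=st();R=Rdes(-84,42);G=np.array([.603,.18,.041]);T=G+.019*R[:,2];P=T-.12*R[:,2]
go(s,P,R)
t=r.capture("top");c=r.capture("wrist")
cv2.imwrite("pics/w7.png",np.hstack([cv2.resize(c["image"],(400,300)),cv2.resize(t["image"][180:360,90:330],(400,300))]))
E
```

```text
13.475 [0.5934 0.244  0.1529] [[0.07, -0.993, 0.09], [-0.737, -0.112, -0.666], [0.672, -0.02, -0.74]] [ 49.4  37.6  -5.5  30.7 -79.7 -58. ] [ 0.3 -0.   0.6] 86.8
slide units [ 0.04  0.05 -0.61] twist units [ 0.02  0.19 -0.07]
```

View pics/w7.png

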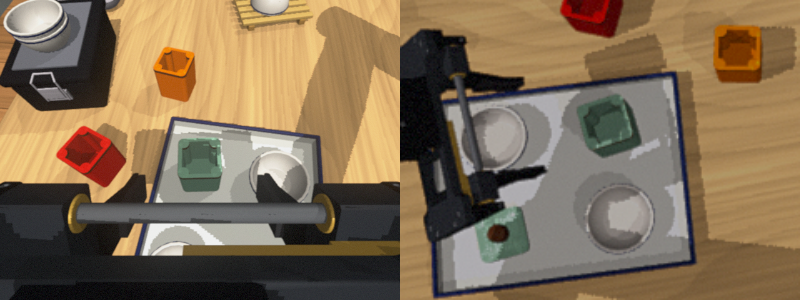

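servo_tool(slide=[[0.04,0.05,-0.54],[0.03,-0.33,-0.37],[0.03,-0.33,-0.37],[0,0,0],[0,0,0]], twist=[[0.02,0.19,-0.07],[0,0,0],[0,0,0],[0,0,0],[0,0,0]], gripper=[0.22,0.22,0.22,0.22,0.22])

```text
time_s: 14.2
tcp_pos: [0.6007, 0.2076, 0.0773]
ee_rot: [[0.076, -0.995, 0.072], [-0.74, -0.104, -0.665], [0.669, -0.003, -0.743]]
wrist_force: [-0.2, 0.2, 0.2]
gripper_width: 0.781
```

```bash
python3 - <<'E'
from h import *
s=st();R=Rdes(-84,42);G=np.array([.603,.18,.045]);T=G+.019*R[:,2]
go(s,T,R)
t=r.capture("top");c=r.capture("scene")
cv2.imwrite("pics/w8.png",np.hstack([cv2.resize(c["image"][240:375,300:480],(400,300)),cv2.resize(t["image"][215:305,150:270],(400,300))]))
E
```

```text
14.2 [0.6007 0.2076 0.0773] [[0.076, -0.995, 0.072], [-0.74, -0.104, -0.665], [0.669, -0.003, -0.743]] [ 46.3  41.1 -11.3  32.7 -71.  -60.7] [-0.2  0.2  0.2] 68.0
slide units [ 0.06 -0.67 -0.77] twist units [-0.01  0.03  0.  ]
```

View pics/w8.png

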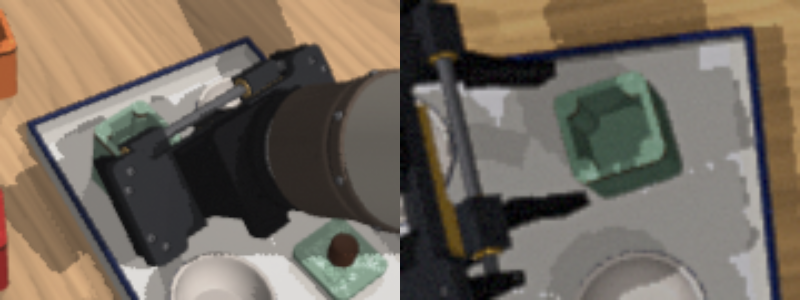

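servo_tool(slide=[[0.03,-0.23,-0.26],[0.02,-0.22,-0.26],[0.01,-0.22,-0.25],[0,0,0],[0,0,0]], twist=[[0,0,0],[0,0,0],[0,0,0],[0,0,0],[0,0,0]], gripper=[0.22,0.22,0.22,0.22,0.22])

```text
time_s: 14.92
tcp_pos: [0.6041, 0.1679, 0.0304]
ee_rot: [[0.077, -0.994, 0.072], [-0.739, -0.105, -0.666], [0.669, -0.002, -0.743]]
wrist_force: [0.1, 0.8, 0.5]
gripper_width: 0.782
```

```bash
python3 - <<'E'
from h import *
s=st();R=Rdes(-84,42);G=np.array([.603,.18,.045]);T=G+.019*R[:,2]
go(s,T,R)
t=r.capture("top");c=r.capture("wrist")
cv2.imwrite("pics/w9.png",np.hstack([cv2.resize(c["image"],(400,300)),cv2.resize(t["image"][215:305,150:270],(400,300))]))
E
```

```text
14.925 [0.6041 0.1679 0.0304] [[0.077, -0.994, 0.072], [-0.739, -0.105, -0.666], [0.669, -0.002, -0.743]] [ 43.3  42.9 -16.9  36.4 -64.  -63.6] [0.1 0.8 0.5] 68.0
slide units [ 0.   -0.01  0.01] twist units [ 0.    0.02 -0.01]
```

View pics/w9.png

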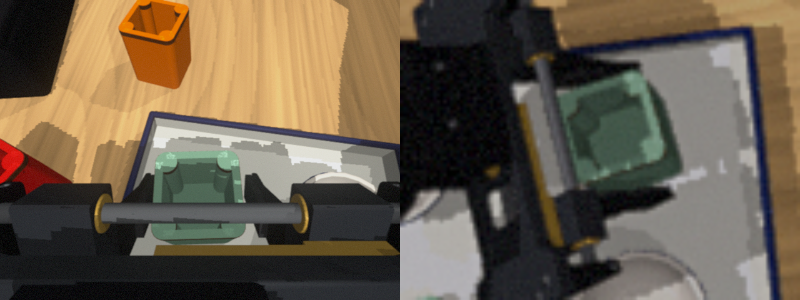

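The jar sits centred between the jaws. I'll close and lift.

servo_tool(slide=[[0,0,0],[0,0,0],[0,0,0],[0,0,0],[0,0,0],[0,0,0.15],[0,0,0.35],[0,0,0]], twist=[[0,0,0],[0,0,0],[0,0,0],[0,0,0],[0,0,0],[0,0,0],[0,0,0],[0,0,0]], gripper=[0.4,0.7,1,1,1,1,1,1])

```text
time_s: 16.02
tcp_pos: [0.6042, 0.1674, 0.0614]
ee_rot: [[0.075, -0.995, 0.072], [-0.74, -0.104, -0.665], [0.668, -0.003, -0.744]]
wrist_force: [0.4, 0.6, -2.0]
gripper_width: 0.618
```

```bash
python3 - <<'E'
from h import *
s=st()
t=r.capture("scene");c=r.capture("wrist")
cv2.imwrite("pics/w10.png",np.hstack([cv2.resize(c["image"],(400,300)),cv2.resize(t["image"][240:375,300:480],(400,300))]))
R=Rdes(-84,-48);G=np.array([.45,.02,.2]);T=G+.019*R[:,2];go(s,T,R)
E
```

```text
16.025 [0.6042 0.1674 0.0614] [[0.075, -0.995, 0.072], [-0.74, -0.104, -0.665], [0.668, -0.003, -0.744]] [ 43.4  40.6 -15.9  35.5 -66.6 -61.6] [ 0.4  0.6 -2. ] 53.8
slide units [-2.59 -2.22  2.1 ] twist units [14.91  1.59  0.03]
```

View pics/w10.png

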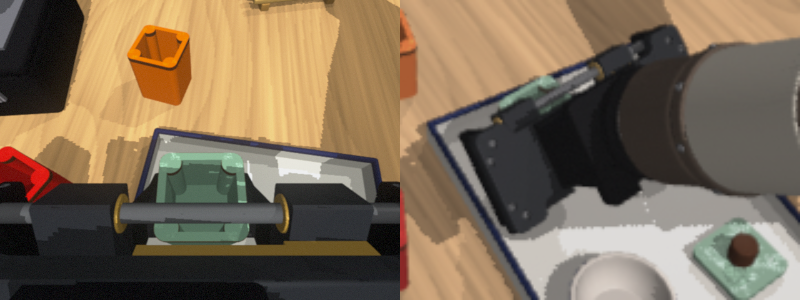

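servo_tool(slide=[[0,0,0.8],[0,0,0.9],[-0.22,-0.19,0.04],[-0.22,-0.19,0.04],[-0.22,-0.19,0.04],[-0.22,-0.19,0.04],[-0.22,-0.19,0.04],[-0.22,-0.19,0.04],[-0.22,-0.19,0.04],[-0.22,-0.19,0.04],[-0.22,-0.19,0.04],[-0.22,-0.19,0.04]], twist=[[0,0,0],[0,0,0],[0.99,0.105,0],[0.99,0.105,0],[0.99,0.105,0],[0.99,0.105,0],[0.99,0.105,0],[0.99,0.105,0],[0.99,0.105,0],[0.99,0.105,0],[0.99,0.105,0],[0.99,0.105,0]], gripper=[1,1,1,1,1,1,1,1,1,1,1,1])

```text
time_s: 17.62
tcp_pos: [0.4698, 0.0523, 0.1853]
ee_rot: [[0.1, -0.994, -0.035], [-0.947, -0.106, 0.304], [-0.306, 0.003, -0.952]]
wrist_force: [-0.4, -1.1, -2.5]
gripper_width: 0.618
```

servo_tool(slide=[[-0.1,-0.08,0],[-0.1,-0.08,0],[-0.1,-0.08,0],[-0.1,-0.08,0],[0,0,0],[0,0,0],[0,0,0]], twist=[[0.99,0.105,0],[0.99,0.105,0],[0.99,0.105,0],[0.99,0.105,0],[0.9,0.1,0],[0,0,0],[0,0,0]], gripper=[1,1,1,1,1,1,1])

```text
time_s: 18.5
tcp_pos: [0.4471, 0.0334, 0.1854]
ee_rot: [[0.071, -0.994, -0.079], [-0.68, -0.106, 0.726], [-0.73, 0.002, -0.684]]
wrist_force: [0.5, -0.1, -1.8]
gripper_width: 0.619
```

```bash
python3 - <<'E'
from h import *
s=st()
t=r.capture("scene");c=r.capture("top")
cv2.imwrite("pics/w11.png",np.hstack([cv2.resize(c["image"],(400,300)),cv2.resize(t["image"],(400,300))]))
R=Rdes(-84,-48);G=np.array([.45,.02,.032]);T=G+.019*R[:,2];go(s,T,R)
E
```

```text
18.5 [0.4471 0.0334 0.1854] [[0.071, -0.994, -0.079], [-0.68, -0.106, 0.726], [-0.73, 0.002, -0.684]] [ -9.1  18.5 -10.  -45.5 -81.   30.7] [ 0.5 -0.1 -1.8] 53.8
slide units [ 0.02  0.01 -2.77] twist units [ 0.19 -0.   -0.01]
```

View pics/w11.png

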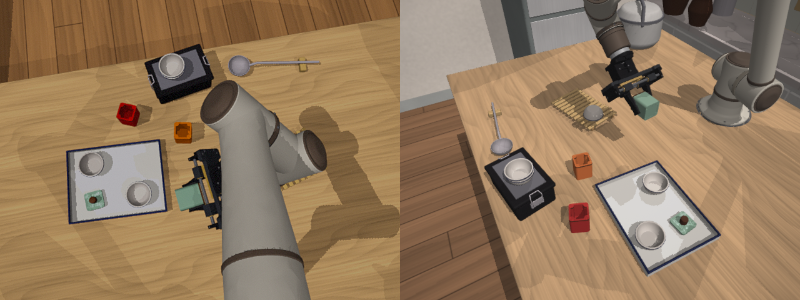

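servo_tool(slide=[[0,0,-0.6],[0,0,-0.6],[0,0,-0.6],[0,0,-0.5],[0,0,-0.3],[0,0,-0.1],[0,0,0],[0,0,0]], twist=[[0.19,0.02,0],[0,0,0],[0,0,0],[0,0,0],[0,0,0],[0,0,0],[0,0,0],[0,0,0]], gripper=[1,1,1,1,1,1,1,1])

```text
time_s: 19.6
tcp_pos: [0.448, 0.0333, 0.0244]
ee_rot: [[0.071, -0.994, -0.078], [-0.664, -0.106, 0.74], [-0.744, -0.0, -0.668]]
wrist_force: [-1.0, 0.4, -2.0]
gripper_width: 0.614
```

```bash
python3 - <<'E'
from h import *
s=st()
t=r.capture("scene");c=r.capture("top")
cv2.imwrite("pics/w12.png",np.hstack([cv2.resize(c["image"][190:340,230:430],(400,300)),cv2.resize(t["image"][110:260,280:480],(400,300))]))
R=Rdes(-84,-48);G=np.array([.45,.02,.027]);T=G+.019*R[:,2];go(s,T,R)
E
```

```text
19.6 [0.448  0.0333 0.0244] [[0.071, -0.994, -0.078], [-0.664, -0.106, 0.74], [-0.744, -0.0, -0.668]] [-10.7  34.1 -15.1 -50.  -68.5  47.8] [-1.   0.4 -2. ] 53.4
slide units [ 0.01  0.01 -0.17] twist units [-0.01  0.   -0.01]
```

View pics/w12.png

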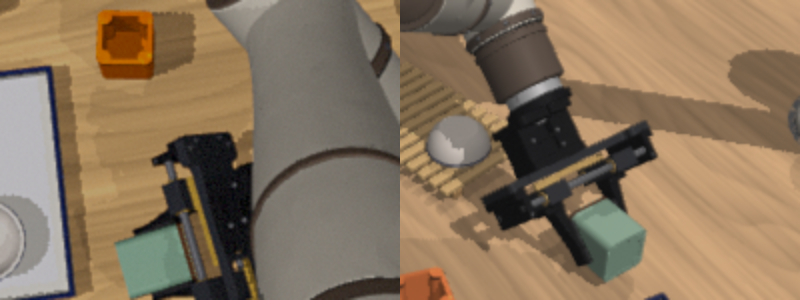

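servo_tool(slide=[[0,0,-0.05],[0,0,-0.05],[0,0,-0.04],[0,0,-0.02],[0,0,0],[0,0,0]], twist=[[0,0,0],[0,0,0],[0,0,0],[0,0,0],[0,0,0],[0,0,0]], gripper=[1,1,1,1,1,1])

```text
time_s: 20.45
tcp_pos: [0.4474, 0.0334, 0.0138]
ee_rot: [[0.069, -0.994, -0.08], [-0.664, -0.106, 0.74], [-0.744, 0.002, -0.668]]
wrist_force: [0.0, -0.7, -2.3]
gripper_width: 0.613
```

servo_tool(slide=[[0,0,-0.02],[0,0,0],[0,0,0]], twist=[[0,0,0],[0,0,0],[0,0,0]], gripper=[1,1,1])

```text
time_s: 20.82
tcp_pos: [0.4473, 0.0334, 0.0126]
ee_rot: [[0.069, -0.994, -0.08], [-0.664, -0.106, 0.74], [-0.744, 0.002, -0.668]]
wrist_force: [-0.6, -0.5, -1.7]
gripper_width: 0.617
```

servo_tool(slide=[[0,0,-0.02],[0,0,0],[0,0,0]], twist=[[0,0,0],[0,0,0],[0,0,0]], gripper=[1,1,1])

```text
time_s: 21.2
tcp_pos: [0.4474, 0.0334, 0.0117]
ee_rot: [[0.069, -0.994, -0.08], [-0.664, -0.106, 0.74], [-0.745, 0.001, -0.667]]
wrist_force: [-0.8, -1.1, 1.1]
gripper_width: 0.622
```

```bash
python3 - <<'E'
from h import *
s=st()
t=r.capture("scene");cv2.imwrite("pics/w13.png",cv2.resize(t["image"][170:260,350:470],None,fx=6,fy=6,interpolation=cv2.INTER_CUBIC))
E
```

```text
21.2 [0.4474 0.0334 0.0117] [[0.069, -0.994, -0.08], [-0.664, -0.106, 0.74], [-0.745, 0.001, -0.667]] [-10.8  35.5 -15.2 -50.4 -67.7  49. ] [-0.8 -1.1  1.1] 54.1
```

View pics/w13.png

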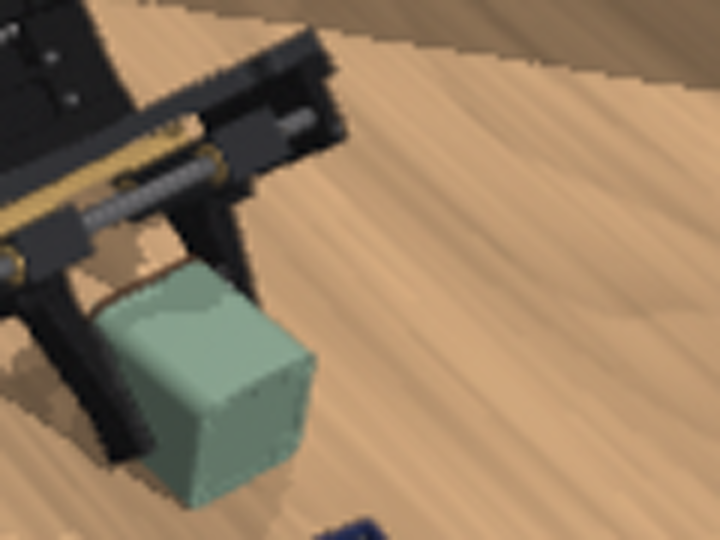

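Force changed from -2 to +1 N, so the jar touches the table. I'll press slightly to level it, open, and back out along the tool axis.

servo_tool(slide=[[0,0,-0.01],[0,0,0],[0,0,0],[0,0,0],[0,0,0],[0,0,0]], twist=[[0,0,0],[0,0,0],[0,0,0],[0,0,0],[0,0,0],[0,0,0]], gripper=[1,1,0.3,0.2,0.2,0.2])

```text
time_s: 22.0
tcp_pos: [0.4473, 0.0335, 0.0107]
ee_rot: [[0.069, -0.994, -0.08], [-0.664, -0.106, 0.74], [-0.745, 0.002, -0.668]]
wrist_force: [-0.3, -0.4, 0.7]
gripper_width: 0.799
```

```bash
python3 - <<'E'
from h import *
s=st()
t=r.capture("scene");cv2.imwrite("pics/w14.png",cv2.resize(t["image"][170:260,350:470],None,fx=6,fy=6,interpolation=cv2.INTER_CUBIC))
E
```

```text
22.0 [0.4473 0.0335 0.0107] [[0.069, -0.994, -0.08], [-0.664, -0.106, 0.74], [-0.745, 0.002, -0.668]] [-10.8  35.6 -15.3 -50.4 -67.6  49. ] [-0.3 -0.4  0.7] 69.5
```

View pics/w14.png

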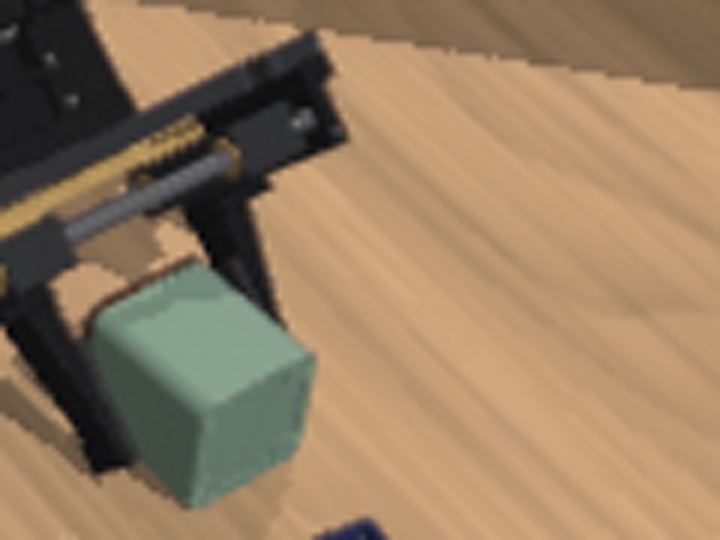

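servo_tool(slide=[[0,0,0.1],[0,0,0.3],[0,0,0.7],[0,0,0.9],[0,0,0.9],[0,0,0],[0,0,0],[0,0,0],[0,0,0],[0,0,0],[0,0,0],[0,0,0]], twist=[[0,0,0],[0,0,0],[0,0,0],[-0.99,-0.1,0],[-0.99,-0.1,0],[-0.99,-0.1,0],[-0.99,-0.1,0],[-0.99,-0.1,0],[-0.99,-0.1,0],[-0.99,-0.1,0],[-0.99,-0.1,0],[-0.99,-0.1,0]], gripper=[0.2,0.2,0.2,0.2,0.2,0.2,0.2,0.2,0.2,0.2,0.2,0.2])

```text
time_s: 23.55
tcp_pos: [0.4472, 0.0335, 0.1865]
ee_rot: [[0.101, -0.995, 0.008], [-0.99, -0.102, -0.1], [0.1, 0.002, -0.995]]
wrist_force: [0.2, 0.6, -0.6]
gripper_width: 0.807
```

servo_tool(slide=[[0,0.5,0],[0,0.5,0],[0,0.5,0],[0,0.3,0],[0,0,0],[0,0,0],[0,0,0]], twist=[[-0.99,-0.1,0],[-0.99,-0.1,0],[-0.99,-0.1,0],[-0.99,-0.1,0],[-0.99,-0.1,0],[-0.99,-0.1,0],[0,0,0]], gripper=[0.2,0.2,0.2,0.2,0.2,0.2,0.2])

```text
time_s: 24.42
tcp_pos: [0.447, 0.142, 0.1847]
ee_rot: [[0.078, -0.995, 0.062], [-0.745, -0.1, -0.659], [0.662, 0.005, -0.75]]
wrist_force: [0.3, -1.1, -0.6]
gripper_width: 0.804
```

```bash
python3 - <<'E'
from h import *
s=st()
c=r.capture("scene");t=r.capture("top");w=r.capture("wrist")
cv2.imwrite("pics/w15.png",np.hstack([cv2.resize(t["image"][190:340,230:430],(400,300)),cv2.resize(w["image"],(400,300))]))
cv2.imwrite("pics/w15b.png",cv2.resize(c["image"][130:290,300:500],None,fx=4,fy=4))
print(t["image"].shape)
E
```

```text
24.425 [0.447  0.142  0.1847] [[0.078, -0.995, 0.062], [-0.745, -0.1, -0.659], [0.662, 0.005, -0.75]] [ 53.8  20.9 -28.7  27.  -75.6 -63.2] [ 0.3 -1.1 -0.6] 69.9
(480, 640, 3)
```

View pics/w15.png

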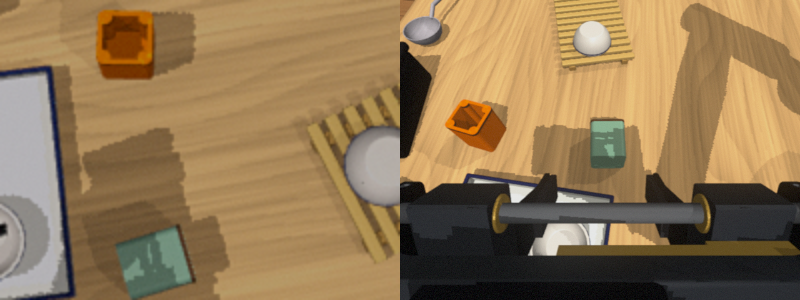

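View pics/w15b.png

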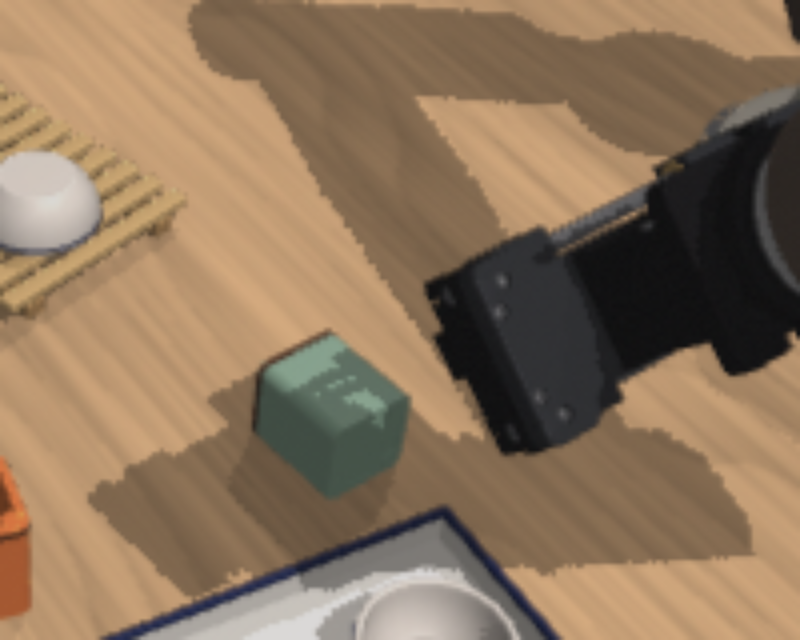

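```bash
python3 - <<'E'
from h import *
t=r.capture("top")
cv2.imwrite("pics/w16.png",cv2.resize(t["image"][290:360,270:350],None,fx=8,fy=8,interpolation=cv2.INTER_CUBIC))
s=st()
E
```

```text
24.625 [0.4474 0.1411 0.1857] [[0.076, -0.995, 0.062], [-0.748, -0.098, -0.657], [0.66, 0.003, -0.751]] [ 53.7  20.7 -28.6  26.9 -75.6 -63.1] [-0.3  0.7  0.5] 69.7
```

View pics/w16.png

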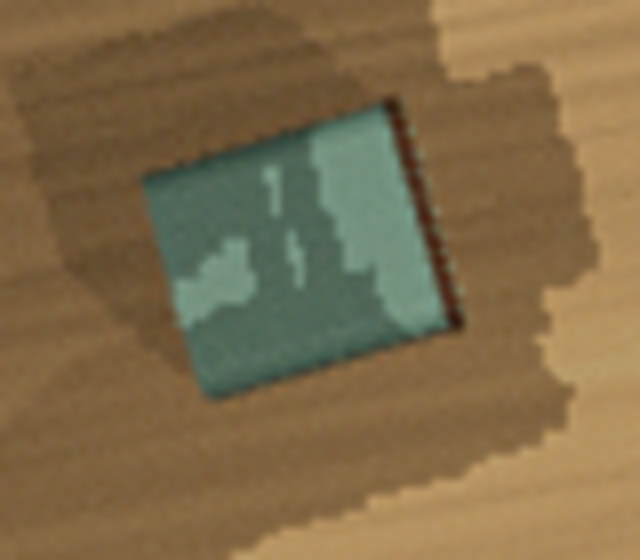

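```bash
python3 - <<'E'
from h import *
t=r.capture("top");s=st()
q=[onz(t,(x/8+270,y/8+290),.05) for x,y in((145,178),(395,100),(462,328),(210,398))]
for i in range(4):
    e=q[i]-q[i-1];print(q[i].round(4),np.linalg.norm(e).round(4),np.degrees(np.arctan2(e[1],e[0])).round(1))
b=(q[0]+q[3])/2;m=(q[1]+q[2])/2;print("bottom",b,"mouth",m)
for az in(-84,):
    R=Rdes(az,42);ax=(m-b);ax[2]=0;ax/=np.linalg.norm(ax)
    G=b+.036*ax;G[2]=.027;T=G+.019*R[:,2];P=T-.11*R[:,2];print("G",G,"T",T);go(s,P,R);print(((T-P)/.06).round(2))
E
```

```text
24.675 [0.4474 0.141  0.1857] [[0.076, -0.995, 0.062], [-0.747, -0.098, -0.657], [0.66, 0.003, -0.751]] [ 53.7  20.7 -28.6  27.  -75.6 -63.1] [ 0.3  0.2 -0.4] 69.4
[0.4697 0.0601 0.05  ] 0.0531 7.0
[ 0.4771 -0.001   0.05  ] 0.0616 -83.2
[ 0.4222 -0.0068  0.05  ] 0.0552 -173.9
[0.4171 0.0537 0.05  ] 0.0607 94.8
bottom [0.4434081  0.05692488 0.05      ] mouth [ 0.44963477 -0.0038965   0.05      ]
G [0.44707449 0.02111207 0.027     ] T [0.44840341 0.00846823 0.01288025]
slide units [-0.11 -0.99 -1.52] twist units [-0.11 -0.04  0.07]
[ 0.13 -1.22 -1.36]
```

servo_tool(slide=[[-0.04,-0.33,-0.5],[-0.04,-0.33,-0.5],[-0.03,-0.33,-0.52],[0,0,0],[0.03,-0.3,-0.34],[0.03,-0.3,-0.34],[0.03,-0.3,-0.34],[0.02,-0.2,-0.22],[0,0,0],[0,0,0]], twist=[[-0.11,-0.04,0.07],[0,0,0],[0,0,0],[0,0,0],[0,0,0],[0,0,0],[0,0,0],[0,0,0],[0,0,0],[0,0,0]], gripper=[0.2,0.2,0.2,0.2,0.2,0.2,0.2,0.2,0.2,0.2])

```text
time_s: 25.92
tcp_pos: [0.4488, 0.0174, 0.0203]
ee_rot: [[0.078, -0.994, 0.072], [-0.739, -0.107, -0.666], [0.669, -0.001, -0.743]]
wrist_force: [-0.0, 0.1, 0.3]
gripper_width: 0.796
```

```bash
python3 - <<'E'
from h import *
s=st();go(s,[.4484,.0085,.0129],Rdes(-84,42))
c=r.capture("scene");w=r.capture("wrist")
cv2.imwrite("pics/w17.png",np.hstack([cv2.resize(c["image"][150:270,320:480],(400,300)),cv2.resize(w["image"],(400,300))]))
E
```

```text
25.925 [0.4488 0.0174 0.0203] [[0.078, -0.994, 0.072], [-0.739, -0.107, -0.666], [0.669, -0.001, -0.743]] [ 39.9  30.5 -51.   49.4 -47.2 -80.5] [-0.   0.1  0.3] 69.2
slide units [-0.01 -0.15 -0.12] twist units [ 0.    0.01 -0.02]
```

View pics/w17.png

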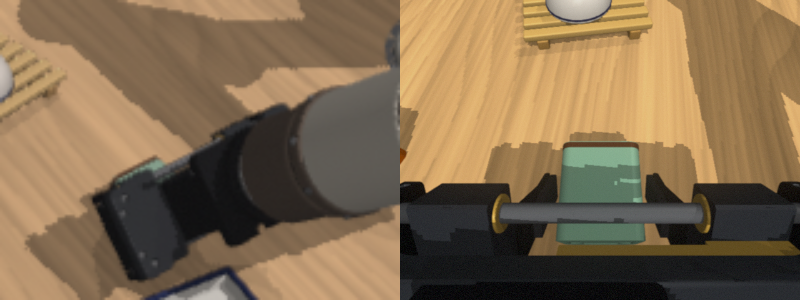

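servo_tool(slide=[[0,-0.08,-0.06],[0,-0.07,-0.06],[0,0,0],[0,0,0],[0,0,0],[0,0,0],[0,0,0],[0,0,0]], twist=[[0,0,0],[0,0,0],[0,0,0],[0,0,0],[0,0,0],[0,0,0],[0,0,0],[0,0,0]], gripper=[0.2,0.2,0.2,0.5,1,1,1,1])

```text
time_s: 27.02
tcp_pos: [0.4476, 0.0073, 0.012]
ee_rot: [[0.08, -0.994, 0.07], [-0.738, -0.106, -0.667], [0.67, 0.002, -0.742]]
wrist_force: [0.9, 1.0, 0.7]
gripper_width: 0.621
```

servo_tool(slide=[[0,0,0.1],[0,0,0.3],[0,0,0.6],[0,0,0]], twist=[[0,0,0],[0,0,0],[0,0,0],[0,0,0]], gripper=[1,1,1,1])

```text
time_s: 27.52
tcp_pos: [0.4479, 0.0079, 0.0733]
ee_rot: [[0.078, -0.994, 0.072], [-0.74, -0.106, -0.664], [0.668, -0.002, -0.744]]
wrist_force: [0.4, 0.3, -3.0]
gripper_width: 0.615
```

```bash
python3 - <<'E'
from h import *
s=st()
yx=np.array([np.cos(np.radians(15)),np.sin(np.radians(15))]);yy=np.array([-yx[1],yx[0]])
g=np.array([.5126,-.2798])+0*yx-.052*yy; print("rest spot",g)
R=Rdes(-84,-48);G=np.array([*g,.12]);T=G+.019*R[:,2];go(s,T,R)
c=r.capture("scene");w=r.capture("wrist")
cv2.imwrite("pics/w18.png",np.hstack([cv2.resize(c["image"][130:250,320:480],(400,300)),cv2.resize(w["image"],(400,300))]))
E
```

```text
27.525 [0.4479 0.0079 0.0733] [[0.078, -0.994, 0.072], [-0.74, -0.106, -0.664], [0.668, -0.002, -0.744]] [ 40.4  24.6 -48.9  44.1 -52.6 -73. ] [ 0.4  0.3 -3. ] 53.5
rest spot [ 0.52605859 -0.33002814]
slide units [ 1.28 -5.4   0.57] twist units [14.91  1.59  0.  ]
```

View pics/w18.png

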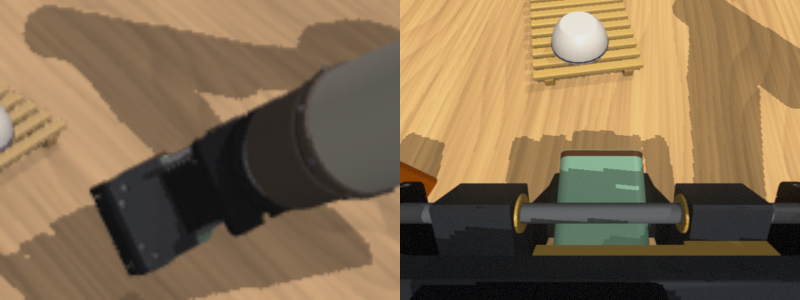

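servo_tool(slide=[[0,0,0.8],[0,0,0.9],[0.1,-0.4,0.05],[0.1,-0.4,0.05],[0.1,-0.4,0.05],[0.1,-0.4,0.05],[0.1,-0.4,0.05],[0.1,-0.4,0.05],[0.1,-0.4,0.05],[0.1,-0.4,0.05],[0.1,-0.4,0.05],[0.1,-0.4,0.05]], twist=[[0,0,0],[0,0,0],[0.99,0.105,0],[0.99,0.105,0],[0.99,0.105,0],[0.99,0.105,0],[0.99,0.105,0],[0.99,0.105,0],[0.99,0.105,0],[0.99,0.105,0],[0.99,0.105,0],[0.99,0.105,0]], gripper=[1,1,1,1,1,1,1,1,1,1,1,1])

```text
time_s: 29.12
tcp_pos: [0.5064, -0.2336, 0.2022]
ee_rot: [[0.1, -0.994, -0.037], [-0.946, -0.107, 0.306], [-0.308, 0.004, -0.951]]
wrist_force: [1.4, 0.6, -2.1]
gripper_width: 0.615
```

servo_tool(slide=[[0.07,-0.35,0],[0.07,-0.35,0],[0.07,-0.35,0],[0.07,-0.35,0],[0,0,0],[0,0,0],[0,0,0]], twist=[[0.99,0.105,0],[0.99,0.105,0],[0.99,0.105,0],[0.99,0.105,0],[0.99,0.1,0],[0,0,0],[0,0,0]], gripper=[1,1,1,1,1,1,1])

```text
time_s: 30.0
tcp_pos: [0.5239, -0.3167, 0.2032]
ee_rot: [[0.072, -0.994, -0.08], [-0.672, -0.108, 0.732], [-0.737, 0.001, -0.676]]
wrist_force: [0.9, -0.3, -1.2]
gripper_width: 0.618
```

```bash
python3 - <<'E'
from h import *
s=st()
R=Rdes(-84,-48);G=np.array([.526,-.330,.07]);T=G+.019*R[:,2];go(s,T,R)
c=r.capture("scene");w=r.capture("top")
cv2.imwrite("pics/w19.png",np.hstack([cv2.resize(c["image"][60:240,190:430],(400,300)),cv2.resize(w["image"][150:345,340:600],(400,300))]))
E
```

```text
30.0 [ 0.5239 -0.3167  0.2032] [[0.072, -0.994, -0.08], [-0.672, -0.108, 0.732], [-0.737, 0.001, -0.676]] [ -35.    40.5   28.4  -36.  -109.5   38.6] [ 0.9 -0.3 -1.2] 53.8
slide units [ 0.01  0.01 -2.43] twist units [ 0.09  0.   -0.03]
```

View pics/w19.png

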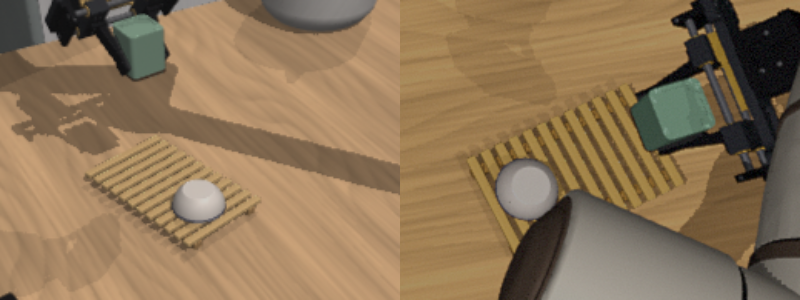

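servo_tool(slide=[[0,0,-0.5],[0,0,-0.5],[0,0,-0.5],[0,0,-0.5],[0,0,-0.3],[0,0,-0.13],[0,0,0],[0,0,0]], twist=[[0.09,0.01,-0.03],[0,0,0],[0,0,0],[0,0,0],[0,0,0],[0,0,0],[0,0,0],[0,0,0]], gripper=[1,1,1,1,1,1,1,1])

```text
time_s: 31.1
tcp_pos: [0.5247, -0.3175, 0.0595]
ee_rot: [[0.072, -0.995, -0.076], [-0.666, -0.105, 0.738], [-0.742, -0.003, -0.67]]
wrist_force: [-0.2, -0.5, -2.2]
gripper_width: 0.62
```

```bash
python3 - <<'E'
from h import *
s=st()
R=Rdes(-84,-48);G=np.array([.526,-.330,.05]);T=G+.019*R[:,2];go(s,T,R)
c=r.capture("scene");w=r.capture("top")
cv2.imwrite("pics/w20.png",np.hstack([cv2.resize(c["image"][120:225,220:360],(400,300)),cv2.resize(w["image"][180:330,370:570],(400,300))]))
E
```

```text
31.1 [ 0.5247 -0.3175  0.0595] [[0.072, -0.995, -0.076], [-0.666, -0.105, 0.738], [-0.742, -0.003, -0.67]] [-35.   48.6  22.1 -34.5 -97.7  47.1] [-0.2 -0.5 -2.2] 53.9
slide units [-0.    0.03 -0.37] twist units [ 0.01  0.03 -0.  ]
```

View pics/w20.png

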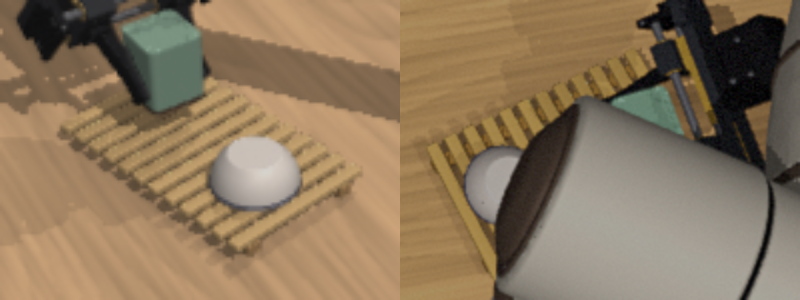

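servo_tool(slide=[[0,0,-0.1],[0,0,-0.1],[0,0,-0.08],[0,0,-0.04],[0,0,-0.02],[0,0,0],[0,0,0]], twist=[[0,0.03,0],[0,0,0],[0,0,0],[0,0,0],[0,0,0],[0,0,0],[0,0,0]], gripper=[1,1,1,1,1,1,1])

```text
time_s: 32.08
tcp_pos: [0.5242, -0.3171, 0.038]
ee_rot: [[0.068, -0.995, -0.079], [-0.665, -0.104, 0.739], [-0.743, 0.002, -0.669]]
wrist_force: [-0.1, -0.2, -2.2]
gripper_width: 0.623
```

```bash
python3 - <<'E'
from h import *
s=st()
c=r.capture("scene")
cv2.imwrite("pics/w21.png",cv2.resize(c["image"][120:210,230:350],None,fx=6,fy=6,interpolation=cv2.INTER_CUBIC))
E
```

```text
32.075 [ 0.5242 -0.3171  0.038 ] [[0.068, -0.995, -0.079], [-0.665, -0.104, 0.739], [-0.743, 0.002, -0.669]] [-34.9  50.   21.6 -34.4 -96.3  48. ] [-0.1 -0.2 -2.2] 54.2
```

View pics/w21.png

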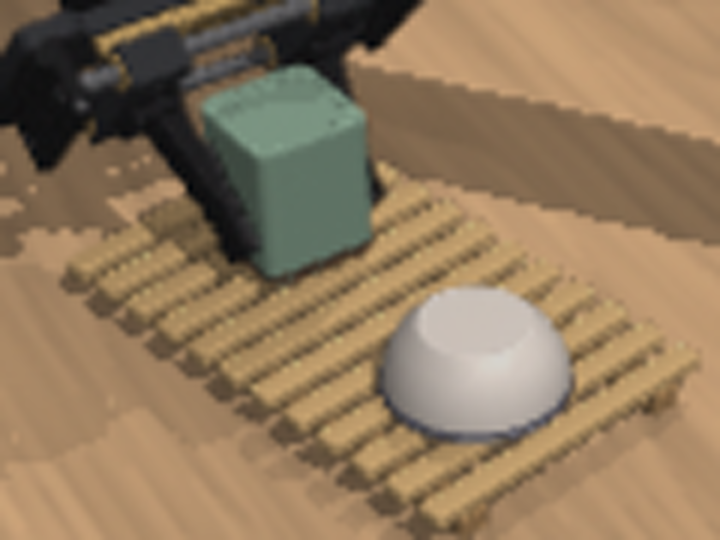

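servo_tool(slide=[[0,0,-0.02],[0,0,-0.02],[0,0,0],[0,0,0]], twist=[[0,0,0],[0,0,0],[0,0,0],[0,0,0]], gripper=[1,1,1,1])

```text
time_s: 32.62
tcp_pos: [0.5241, -0.317, 0.0354]
ee_rot: [[0.068, -0.995, -0.079], [-0.665, -0.104, 0.739], [-0.744, 0.002, -0.669]]
wrist_force: [0.3, 0.3, -2.3]
gripper_width: 0.621
```

servo_tool(slide=[[0,0,-0.02],[0,0,0],[0,0,0]], twist=[[0,0,0],[0,0,0],[0,0,0]], gripper=[1,1,1])

```text
time_s: 33.0
tcp_pos: [0.5241, -0.317, 0.0342]
ee_rot: [[0.068, -0.995, -0.079], [-0.665, -0.104, 0.739], [-0.744, 0.002, -0.669]]
wrist_force: [0.4, 0.0, -2.6]
gripper_width: 0.621
```

servo_tool(slide=[[0,0,-0.02],[0,0,0],[0,0,0]], twist=[[0,0,0],[0,0,0],[0,0,0]], gripper=[1,1,1])

```text
time_s: 33.38
tcp_pos: [0.5241, -0.317, 0.033]
ee_rot: [[0.068, -0.995, -0.079], [-0.665, -0.104, 0.739], [-0.744, 0.002, -0.669]]
wrist_force: [0.6, -0.8, -2.1]
gripper_width: 0.618
```

servo_tool(slide=[[0,0,-0.02],[0,0,0],[0,0,0]], twist=[[0,0,0],[0,0,0],[0,0,0]], gripper=[1,1,1])

```text
time_s: 33.75
tcp_pos: [0.5242, -0.3171, 0.0323]
ee_rot: [[0.069, -0.995, -0.079], [-0.665, -0.105, 0.739], [-0.743, 0.002, -0.669]]
wrist_force: [0.2, -0.9, 1.0]
gripper_width: 0.624
```

```bash
python3 - <<'E'
from h import *
s=st()
c=r.capture("scene")
cv2.imwrite("pics/w22.png",cv2.resize(c["image"][120:210,230:350],None,fx=6,fy=6,interpolation=cv2.INTER_CUBIC))
E
```

```text
33.75 [ 0.5242 -0.3171  0.0323] [[0.069, -0.995, -0.079], [-0.665, -0.105, 0.739], [-0.743, 0.002, -0.669]] [-34.9  50.4  21.5 -34.3 -95.9  48.3] [ 0.2 -0.9  1. ] 54.3
```

View pics/w22.png

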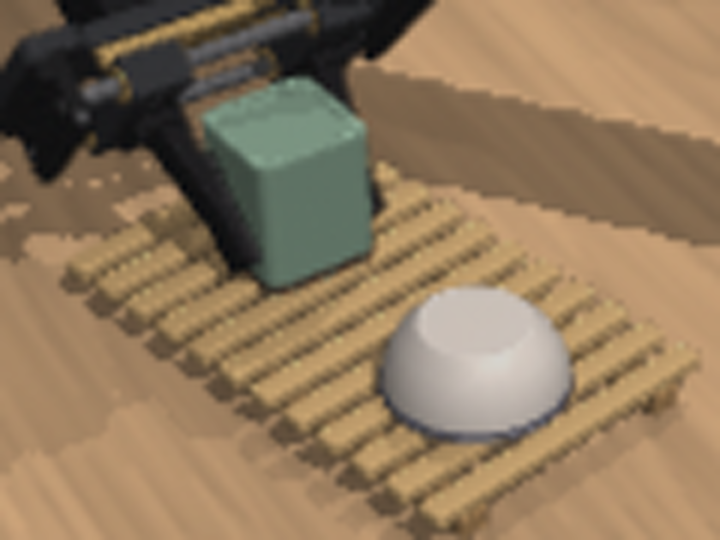

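Contact with the slats (force went from -2 to +1 N). I'll press lightly and release.

servo_tool(slide=[[0,0,-0.01],[0,0,0],[0,0,0],[0,0,0],[0,0,0],[0,0,0]], twist=[[0,0,0],[0,0,0],[0,0,0],[0,0,0],[0,0,0],[0,0,0]], gripper=[1,1,0.3,0.2,0.2,0.2])

```text
time_s: 34.55
tcp_pos: [0.5241, -0.3169, 0.0309]
ee_rot: [[0.068, -0.995, -0.079], [-0.665, -0.104, 0.74], [-0.744, 0.003, -0.668]]
wrist_force: [0.4, -0.1, -0.7]
gripper_width: 0.798
```

```bash
python3 - <<'E'
from h import *
s=st()
c=r.capture("scene");w=r.capture("wrist")
cv2.imwrite("pics/w23.png",np.hstack([cv2.resize(c["image"][120:210,230:350],(400,300)),cv2.resize(w["image"],(400,300))]))
E
```

```text
34.55 [ 0.5241 -0.3169  0.0309] [[0.068, -0.995, -0.079], [-0.665, -0.104, 0.74], [-0.744, 0.003, -0.668]] [-34.9  50.5  21.4 -34.3 -95.8  48.3] [ 0.4 -0.1 -0.7] 69.4
```

View pics/w23.png

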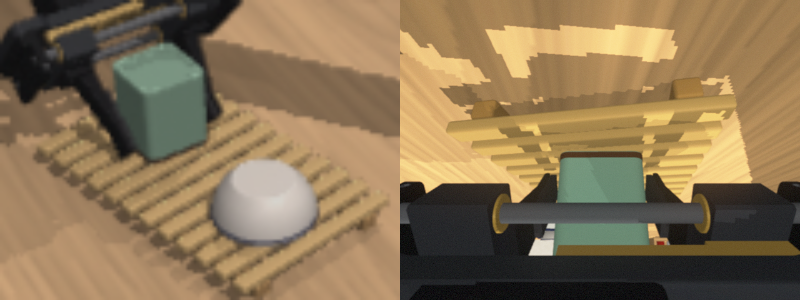

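servo_tool(slide=[[0.01,-0.15,0.13],[0.03,-0.3,0.27],[0.05,-0.44,0.4],[0.05,-0.5,0.45],[0.05,-0.5,0.45],[0,0,0.6],[0,0,0],[0,0,0]], twist=[[0,0,0],[0,0,0],[0,0,0],[0,0,0],[0,0,0],[0,0,0],[0,0,0],[0,0,0]], gripper=[0.2,0.2,0.2,0.2,0.2,0.2,0.2,0.2])

```text
time_s: 35.65
tcp_pos: [0.5354, -0.4305, 0.1692]
ee_rot: [[0.068, -0.995, -0.079], [-0.665, -0.104, 0.74], [-0.744, 0.002, -0.669]]
wrist_force: [-0.1, -0.0, -0.3]
gripper_width: 0.799
```

```bash
python3 - <<'E'
from h import *
s=st()
c=r.capture("scene");t=r.capture("top")
cv2.imwrite("pics/w24.png",np.hstack([cv2.resize(c["image"],(400,300)),cv2.resize(t["image"],(400,300))]))
cv2.imwrite("pics/w25.png",np.hstack([cv2.resize(c["image"][120:210,230:350],(400,300)),cv2.resize(c["image"][250:385,330:510],(400,300))]))
cn=big(hsv(c,(60,40,30),(95,255,255)));print(cv2.boundingRect(cn))
E
```

```text
35.65 [ 0.5354 -0.4305  0.1692] [[0.068, -0.995, -0.079], [-0.665, -0.104, 0.74], [-0.744, 0.002, -0.669]] [ -40.9   51.7   45.6  -35.1 -118.    39.6] [-0.1 -0.  -0.3] 69.5
(264, 134, 27, 33)
```

View pics/w24.png

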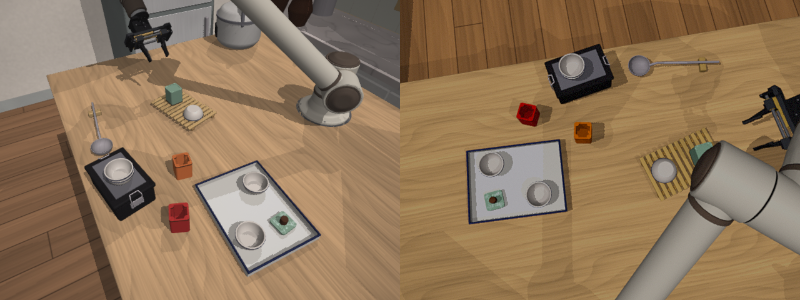

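View pics/w25.png

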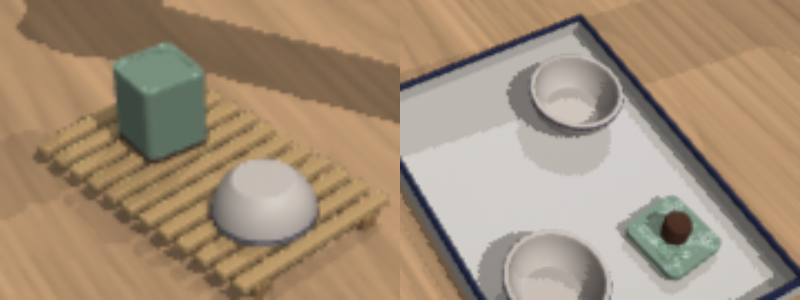

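```bash
python3 - <<'E'
from h import *
c=r.capture("scene")
im=cv2.resize(c["image"][115:205,230:350],None,fx=6,fy=6,interpolation=cv2.INTER_CUBIC);cv2.imwrite("pics/w26.png",im)
def rest(p):
    a=np.radians(15);d=p[:2]-np.array([.5126,-.2798]);return (d@[np.cos(a),np.sin(a)]).round(4),(d@[-np.sin(a),np.cos(a)]).round(4)
p=onz(c,(278,138.6),.084);print(p,rest(p))
m=hsv(c,(60,40,30),(95,255,255));x,y,w,h=cv2.boundingRect(big(m));print(proj(c,np.array([.526,-.33,.084])),proj(c,np.array([.526,-.33,.02])))
E
```

```text
[ 0.52082255 -0.33678163  0.084     ] (np.float64(-0.0068), np.float64(-0.0572))
[277.30852793 140.46739719] [278.85490304 161.35616201]
```

View pics/w26.png

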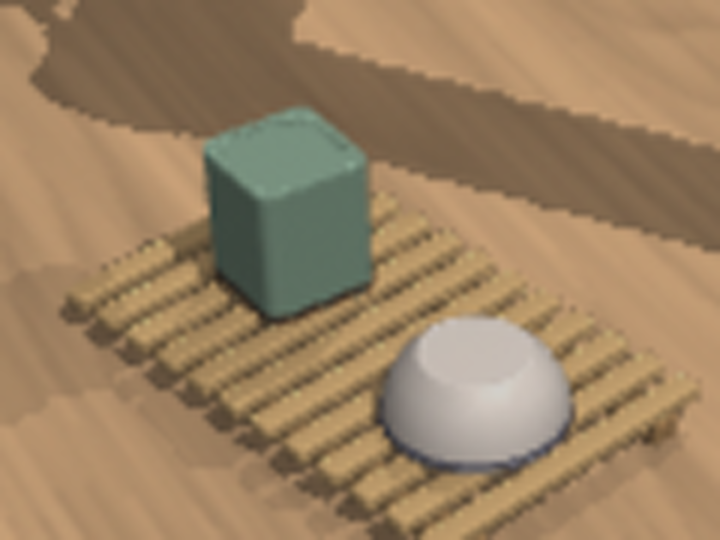

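The jar stands mouth down and flat on the free half, at about (-7, -57) mm in the rest's frame. The lid and dishes look undisturbed and the arm is clear, so I'm handing in.

```bash
python3 - <<'E'
from h import *
s=st();r.finish_job()
E
```

```text
35.8 [ 0.5352 -0.4299  0.1679] [[0.067, -0.995, -0.081], [-0.664, -0.105, 0.741], [-0.745, 0.004, -0.667]] [ -40.8   51.8   45.5  -35.1 -118.    39.6] [ 1.  -0.   0.7] 69.3
the job is handed in; nothing more can be done
```

The job is done and handed in at 35.8 s of the 61 s allowed; no verdict was reported back.

- **Lid:** I lifted it off by its knob and set it flat, knob up, in the empty quarter of the tray. The last picture shows it still lying there.
- **Jar:** I laid it on its side on the table, let go, and took a fresh grip from the other end. I then stood it mouth down on the free half of the bamboo rest.
- **Last checks:** The scene picture shows the jar upright and flat on the slats. Its centre is about (-7, -57) mm in the rest's frame, against limits of ±45 mm and -90 to 0 mm. The three white dishes look undisturbed, though I did not re-measure them. The arm stood clear at hand-in.

**What did not go to plan:**
- My first tilted approach to the jar, leaning outward, stalled near a wrist singularity before touching anything, so I tilted sideways instead.
- At both set-downs, the jar met the surface about 2 to 3 mm lower than I had computed, so I went by the force reading there.
- The scene-camera measurement of the jar on the rest differs from the planned spot by up to about 7 mm. I could not check it from above because the arm blocked that view.

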